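Find the hidden lock slide of a weld jig by feel and draw it home

ROBOT

A 6-joint arm with a two-finger parallel gripper is mounted at the origin on the work surface. World frame = base frame: x ahead of the robot, y to its left, z up, the work surface at z = 0. Lengths are in m, angles in rad, forces in N, time in s.
With the tool pointing down it reaches from about 0.3 to 0.875 m from the base axis. Payload 6.4 kg.
Tool frame: the origin (TCP) lies at the very end of the fingers, on their centre line; the grasp point (between the pads) lies 19 mm behind it; z points along the fingers, y is the direction in which the jaws open and shut (so a half turn about z gives the same grasp; the last joint's range is limited). The gripper opens to 85 mm and grips with 20 to 120 N. Pads are 22 mm wide; open, the fingers measure 114 mm over their backs; the gripper's body (76 mm by 85 mm) begins 54 mm behind the grasp point. The pads swing forward as they close: fully open they stand 13 mm farther back than shut.
Start: joints at [-1.378, 0.181, 1.607, -0, 1.354, -0.206], TCP at [0.223, -0.53, 0.231] pointing down, gripper open.
Joint ranges: [-2.99, 2.99], [-0.89, 2.07], [0.3, 2.58], [-1.14, 4.28], [0, 2.63], [-3.12, 3.12]. Speed limits (rad/s): [2.57, 2.57, 3.01, 3.14, 3.14, 3.14].

INTERFACE

Orientations are given as a unit quaternion [w, x, y, z].
In Python, from bench import telemetry, imaging, ctrl gives the robot as it stands.
- The arm moves only by the shell command python3 -m pendant 'ROWS' [OPENING]. ROWS is JSON, a list that holds one entry, the list of rows, each a list of 6 numbers: the shift along the tool's x, y, z in units of 200 mm (1.0 is 200 mm), then the turn, a rotation vector about the tool's x, y, z in units of pi rad (1.0 is pi rad). In form: [[[tx, ty, tz, rx, ry, rz], ...]]. A call has 1 to 12 rows; each row shifts and turns the pose as measured when the row begins, along the tool's axes as they then stand; what a row does not reach is not made up. A row lasts 1/8 s, in which the tool goes at most 62.5 mm and 10.7 degrees, less where a joint would pass 70% of its speed; a pose out of reach is approached as far as the arm can. A call with a number of a shift or a turn outside -1 to 1 is refused whole. A call with a gripper value outside its range is refused whole. OPENING is the closure, from 0 (fully open) to 1 (shut), set as the call begins (- or left out, the last holds). The fingers move at their own pace and stop on an object; the grip force is fixed at half the most. Time passes only in rows, so rows that do not move let the fingers close. It gives the time, the measured TCP pose, the force and the opening at its end, in the units of the state.
- telemetry.get_obs(): the state, without advancing time (a new reading comes with each control period).
- imaging.camera(name): name is "side" or "top" or "wrist"; returns a dict with "pixels" (400x640x3 uint8, blue, green, red), "vfov" (degrees; the focal length in pixels is half the picture's height over the tangent of half this angle, whatever the lens; pixels are square), "cx", "cy" (the principal point, pixels), "R" (3x3) and "t" (3): a world point X has camera coordinates R X + t. Camera axes: x right, y down, z forward; pixel columns grow to the right and rows downward; lengths in m; the calibration is good to about 2 mm. A picture is of the moment at which its call begins. There is no depth.
- ctrl.hand_in(): hands the job in, once; it reports no verdict.
The state is a dict: "time_s": time; "q": joint angles; "dq": joint speeds; "joint_efforts": joint torques, N m; "eef_pos": TCP position; "eef_rot": TCP orientation; "wrist_force": force on the tool from outside, world axes, zero at the start; "torque": the same for the moment, N m; "opening": opening from 0.0 (shut) to 1.0 (fully open).
Only numpy, scipy, OpenCV 4.12 (cv2) and the standard library are available. Lean on these libraries where they do the work, as an engineer would, in place of code of your own. Each camera call takes 0.05 s, during which the arm holds its last target.

TASK

Lock the weld jig: take the orange-handled lock pin out of its stand, feel along the slot in the jig's cover with its tip until it drops deep into the hidden socket of the lock slide (the shallow dimples beside it are not the socket), then use the pin to draw the slide fully home to the green end of the slot. Leave the pin standing deep in the socket and let go of it; do not force the pin hard against the jig, and leave the other things on the bench alone.

Things in the scene. Friction and masses are not known exactly. Their poses are not given: they have to be found in the camera images.
- pin: loose lock pin, 0.15 kg, starts upright in the hole of the stand. Round steel shaft 11 mm diameter with a hemispherical tip below, 75 mm long from the tip to the grip; above it an orange square grip 22 x 22 mm, 44 mm tall (75 to 119 mm above the tip). Origin at the very tip, z up along the pin to the grip, x and y square to the faces of the grip
- pin_tip (a point): the very end of the pin's tip (the pin's origin)
- stand: fixed grey block 80 x 80 x 40 mm, with a hole 13 mm in diameter and 30 mm deep in the middle of its top that holds the pin. Origin at the centre of its underside
- jig: fixed weld jig, blue with aluminium cover, 380 mm long along its y, from x = -50 to +125 mm; origin on the bench under the middle of the slot, z up. Cover top 44 mm above the bench. A steel tube clamped in V-blocks runs along y at x = 80 mm, top 94 mm above the bench (red pads on it to 100 mm). Green marks show the home (-y) end of the slot, a red mark the rest
- slot_mid (a point): middle of the slot, at the top of the dark raised rim round it (33 x 158 mm, its top 50 mm above the bench). The slot is 15 mm wide (jig x) and 140 mm long (jig y from -70 to +70 mm). Axes as the jig's
- slot_floor (a point): middle of the slot at floor level, 28 mm above the bench. The floor is the flat black top of the hidden lock slide, which fills the slot's whole length and slides along jig y against about 9 N. It has one socket 16 x 16 mm in the slot's line, open down to 6 mm above the bench (22 mm drop), and on each side of it a false dimple, 14 mm long, only 4 mm deep, its centre 30 mm away
- slot_home (a point): point on the slot's centre line at the rim's top over the socket's home position, jig y = -58 mm, where the slide meets a hard stop. The socket's centre starts unseen, anywhere from jig y = -20 to +55 mm (+55 mm is the other stop)
- hammer: bystander: hammer with blue handle, lying on the bench; to be left alone. Origin at the centre of its underside
- wirebrush: bystander: brush with wooden handle, lying; to be left alone. Origin at the centre of its underside
- spray: bystander: yellow spray can 60 mm diameter, 170 mm tall; to be left alone. Origin under its centre
- magnet: bystander: red L-shaped welding magnet 90 x 18 x 90 mm; to be left alone. Origin under its centre
- offcut: bystander: dark tube offcut 60 mm diameter, 60 mm tall, standing; to be left alone. Origin under its centre
- collar: bystander: steel shaft collar 48 mm diameter, 18 mm tall; to be left alone. Origin under its centre
Things that resemble listed ones, but are neither listed nor needed, are in the scene too. Of the things that look like the pin, the smaller one is meant.

How it is judged:
By the outcome, as a careful person would: the job done as asked, in the order asked, and still so for the second after the job is handed in, with the robot touching nothing.
It also fails if it takes over 72 s, if anything falls off the work surface, if the arm or the gripper's body presses on something with over 40 N, if the wrist force passes 120 N, or if a joint passes its speed limit or range.

## Working session

There is one attempt and no reset: what is moved stays moved. The work goes in short steps, Python scripts to look and compute and a shell command to move; the robot and the scene stay as the last step left them, time stands still between calls to the robot, and variables do not carry over. Pictures are saved under pics/ and viewed, and the job is handed in when it is done.

```bash
ls; mkdir -p pics
cat > h.py <<'E'
import numpy as np, cv2
from bench import telemetry, imaging, ctrl
def snap(name,fn):
    c=imaging.camera(name); cv2.imwrite('pics/'+fn+'.png',c['pixels']); np.savez('pics/'+fn+'.npz',**{k:np.array(v) for k,v in c.items()}); return c
def load(fn): 
    d=np.load('pics/'+fn+'.npz'); return {k:d[k] for k in d}
def f(c): return 200/np.tan(np.radians(float(c['vfov']))/2)
def ray(c,u,v):
    R=np.array(c['R']);t=np.array(c['t']);d=R.T@np.array([(u-c['cx'])/f(c),(v-c['cy'])/f(c),1]);return -R.T@t,d
def onz(c,u,v,z):
    o,d=ray(c,u,v);return o+d*(z-o[2])/d[2]
def proj(c,X):
    p=np.array(c['R'])@np.array(X)+np.array(c['t']);return p[:2]/p[2]*f(c)+[c['cx'],c['cy']]
def tri(c1,p1,c2,p2):
    o1,d1=ray(c1,*p1);o2,d2=ray(c2,*p2)
    s=np.linalg.lstsq(np.array([d1,-d2]).T,o2-o1,rcond=None)[0]
    a=o1+s[0]*d1;b=o2+s[1]*d2;return (a+b)/2,np.linalg.norm(a-b)
E
python3 - <<'E'
from h import *
print(telemetry.get_obs())
for n in ['side','top','wrist']:
    c=snap(n,n+'0');print(n,c['vfov'],c['cx'],c['cy'],np.round(-np.array(c['R']).T@np.array(c['t']),3),np.round(c['R'],2).tolist())
E
```

```text
pics
{'time_s': 0.0, 'q': array([-1.37831566e+00,  1.81568287e-01,  1.60799335e+00, -1.12143978e-05,
        1.35378245e+00, -2.06320539e-01]), 'dq': array([ 0.00112672, -0.00124909, -0.0012146 , -0.00085469,  0.00016468,
        0.00033253]), 'joint_efforts': array([ 6.10458101e-04, -4.44867647e+01, -3.51334012e+01, -2.10688045e-04,
        9.24230641e-03, -2.04542499e-05]), 'eef_pos': array([ 0.22317639, -0.52933311,  0.23037591]), 'eef_rot': array([-8.75729395e-04,  9.80184868e-01,  1.98082958e-01,  5.85335625e-07]), 'wrist_force': array([-0.03445091,  0.43590693,  0.06765681]), 'torque': array([-9.03285091e-05, -4.69641851e-02,  1.71159097e-03]), 'opening': 0.9992862498008691}
side 46.46354793227349 318.2055691034184 198.70969748877482 [ 1.57  -0.602  0.88 ] [[0.51, 0.86, 0.01], [0.5, -0.29, -0.81], [-0.7, 0.42, -0.58]]
top 50.554032648438074 322.8584511265886 194.66320042318767 [ 0.367 -0.021  1.577] [[0.01, -1.0, -0.02], [-0.99, -0.01, -0.14], [0.14, 0.02, -0.99]]
wrist 65.84347020498763 317.6908997765924 202.02692413262264 [ 0.287 -0.502  0.374] [[0.39, -0.92, -0.0], [-0.89, -0.37, 0.27], [-0.25, -0.11, -0.96]]
```

View pics/top0.png

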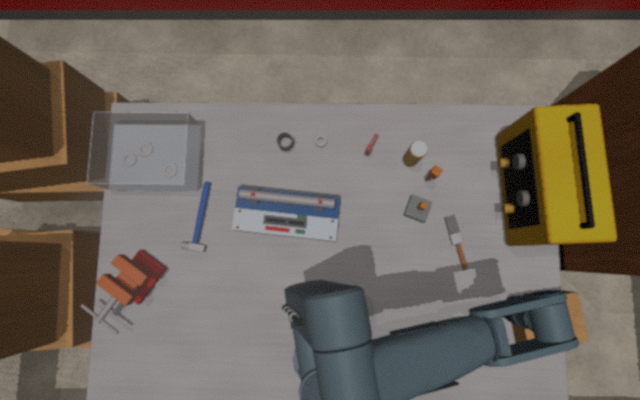

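View pics/side0.png

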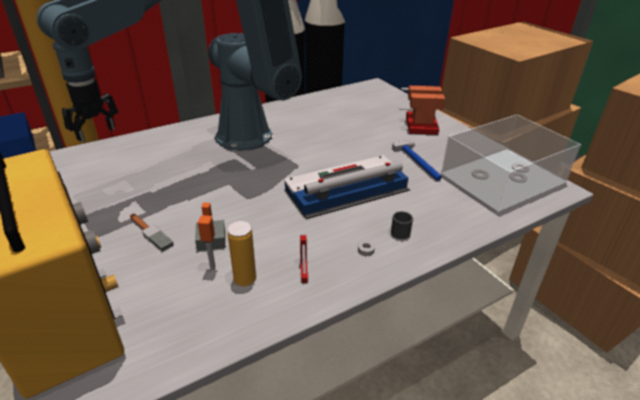

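View pics/wrist0.png

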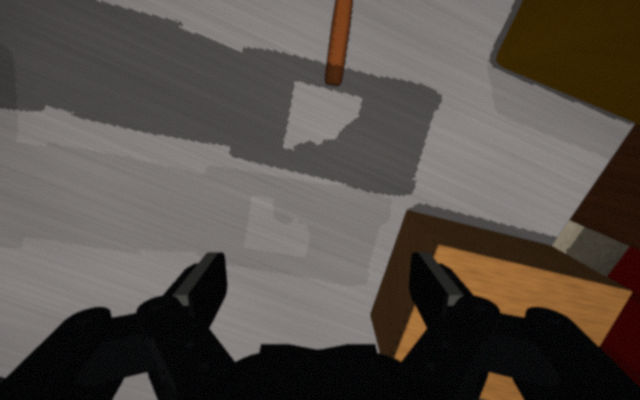

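Run:
```python
from h import *
a=cv2.imread('pics/top0.png');s=cv2.imread('pics/side0.png')
cv2.imwrite('pics/z1.png',cv2.resize(a[170:260,220:350],None,fx=6,fy=6,interpolation=cv2.INTER_CUBIC))
cv2.imwrite('pics/z2.png',np.hstack([cv2.resize(a[130:230,380:470],None,fx=4.4,fy=4.4,interpolation=cv2.INTER_CUBIC)[:440],cv2.resize(s[190:290,180:260],None,fx=4.4,fy=4.4,interpolation=cv2.INTER_CUBIC)[:440]]))
```

```text
(no output)
```

View pics/z1.png

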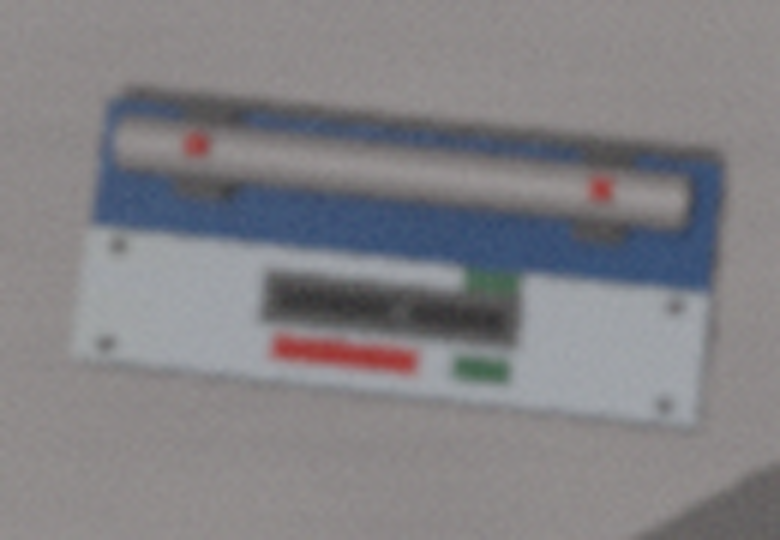

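View pics/z2.png

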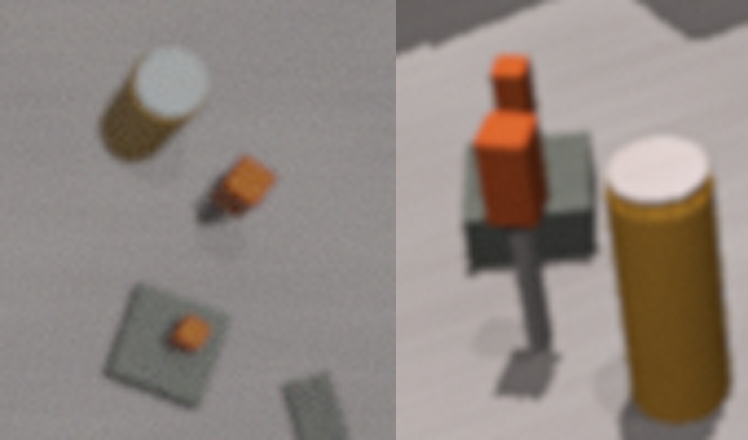

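Run:
```python
from h import *
c=load('top0');s=load('side0')
def blobs(c,lo,hi,mn):
    h=cv2.cvtColor(c['pixels'],cv2.COLOR_BGR2HSV);m=cv2.inRange(h,lo,hi)
    n,l,st,ce=cv2.connectedComponentsWithStats(m)
    return [(st[i].tolist(),ce[i].round(1).tolist()) for i in range(1,n) if st[i][4]>mn],l
print('or',[b for b in blobs(c,(5,150,90),(15,255,255),15)[0]])
print('or side',[b for b in blobs(s,(3,150,70),(15,255,255),15)[0]])
z=lambda x,y:(220+(x+.5)/6-.5,170+(y+.5)/6-.5)
for n,p,h in [('slot rim UL',(264,270),.05),('rim UR',(520,297),.05),('rim LL',(260,322),.05),('rim LR',(516,346),.05),('cov LL',(70,358),.044),('cov LR',(698,424),.044),('cov UL',(88,227),.044),('covUR',(710,290),.044),('padL',(197,145),.1),('padR',(601,190),.1)]:
    print(n,onz(c,*z(*p),h).round(4))
w=lambda x,y:(380+(x+.5)/4.4-.5,130+(y+.5)/4.4-.5)
for n,p,h in [('stand',(137,287),.04),('stand',(230,318),.04),('st',(197,400),.04),('st',(108,368),.04),('pintop',(193,329),.129)]:
    print(n,onz(c,*w(*p),h).round(4))
sw=lambda x,y:(180+(x-396+.5)/4.4-.5,190+(y+.5)/4.4-.5)
print(tri(c,w(193,329),s,sw(511,64)))
print(tri(c,w(250,178),s,sw(508,130)))
```

```text
or [([431, 167, 10, 9, 64], [435.6, 171.2]), ([420, 203, 7, 6, 29], [422.8, 205.4]), ([99, 276, 28, 20, 170], [109.6, 285.5])]
or side [([14, 0, 53, 147, 314], [40.2, 73.9]), ([409, 21, 162, 104, 1394], [440.8, 88.0]), ([0, 85, 32, 6, 44], [16.0, 87.3]), ([92, 118, 8, 21, 44], [95.3, 128.1]), ([198, 203, 16, 39, 420], [205.8, 223.9]), ([131, 215, 16, 13, 79], [138.3, 221.1])]
slot rim UL [0.5077 0.2274 0.05  ]
rim UR [0.4929 0.0721 0.05  ]
rim LL [0.4762 0.2288 0.05  ]
rim LR [0.4634 0.074  0.05  ]
cov LL [0.4536 0.3444 0.044 ]
cov LR [ 0.4182 -0.0358  0.044 ]
cov UL [0.5334 0.3368 0.044 ]
covUR [ 0.4988 -0.0424  0.044 ]
padL [0.5766 0.2612 0.1   ]
padR [0.5521 0.0226 0.1   ]
stand [ 0.5863 -0.3076  0.04  ]
stand [ 0.5611 -0.3837  0.04  ]
st [ 0.4929 -0.3551  0.04  ]
st [ 0.5186 -0.2826  0.04  ]
pintop [ 0.541  -0.3338  0.129 ]
(array([ 0.54100086, -0.33341976,  0.12955793]), np.float64(0.0006232817304153374))
(array([ 0.65325158, -0.37056669,  0.16850339]), np.float64(0.0013111613267752324))
```

```bash
python3 -m pendant '[[[0.2,-0.04,-0.06,0,0,0],[0.24,-0.05,-0.06,0,0,0],[0.24,-0.05,-0.06,0,0,0],[0.24,-0.05,-0.06,0,0,0],[0.24,-0.05,-0.06,0,0,0],[0.2,-0.05,-0.05,0,0,0],[0,0,0,0,0,0]]]' 0
python3 - <<'E'
from h import *
o=telemetry.get_obs();print(o['eef_pos'],o['eef_rot'],o['wrist_force'])
c=snap('wrist','w1')
for p in [(.540,-.333,.129),(.54,-.333,.085),(.54,-.333,.04)]: print(proj(c,p))
E
```

```text
time_s: 1.02
eef_pos: [0.4572, -0.3653, 0.3003]
eef_rot: [-0.003, 0.98, 0.197, -0.0]
wrist_force: [-0.4, -0.6, -0.2]
opening: 1.004
[ 0.45723746 -0.36529765  0.30030887] [-2.94143234e-03  9.80471681e-01  1.96638285e-01 -1.23013003e-04] [-0.42431617 -0.5877949  -0.22134859]
[321.69280325  93.42841476]
[321.41614537  95.97736704]
[321.19643313  98.00165793]
```

View pics/w1.png

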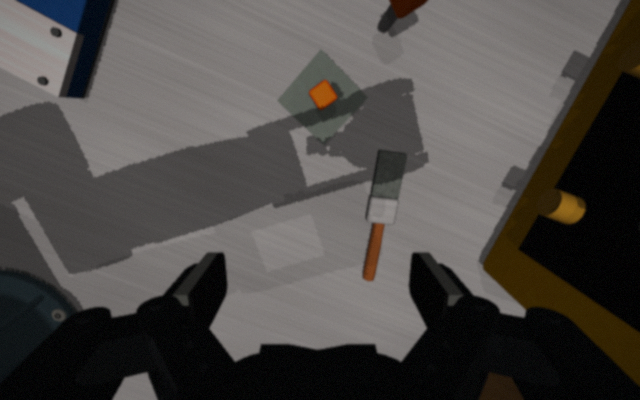

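Run:
```python
from h import *
c=load('w1')
h=cv2.cvtColor(c['pixels'],cv2.COLOR_BGR2HSV);m=cv2.inRange(h,(3,150,90),(16,255,255))
n,l,st,ce=cv2.connectedComponentsWithStats(m)
for i in range(1,n):
    if 150<st[i][4]<3000:
        r=cv2.minAreaRect(np.argwhere(l==i)[:,::-1].astype(np.float32));print(st[i],ce[i],r)
        b=cv2.boxPoints(r);P=np.array([onz(c,*p,.129) for p in b]);e=P[1]-P[0];print(P.round(4).tolist(),np.linalg.norm(e),np.linalg.norm(P[2]-P[1]),np.degrees(np.arctan2(e[1],e[0])),onz(c,*r[0],.129))
# jig corners: top view at full
cv2.imwrite('pics/z3.png',cv2.resize(c['pixels'][40:150,270:380],None,fx=5,fy=5,interpolation=cv2.INTER_CUBIC))
```

```text
[309  80  28  28 508] [322.66338583  94.03740157] ((322.5768737792969, 94.11538696289062), (23.020061492919922, 23.02005958557129), 56.3099365234375)
[[0.5365, -0.3187, 0.129], [0.5541, -0.3312, 0.129], [0.543, -0.3494, 0.129], [0.525, -0.3369, 0.129]] 0.021598746159660124 0.021286505538354584 -35.355108717331134 [ 0.53975163 -0.3340289   0.129     ]
[364 224  19  56 490] [373.57959184 251.96938776] ((373.73541259765625, 251.44369506835938), (9.23997974395752, 56.70933151245117), 12.011479377746582)
[[0.375, -0.454, 0.129], [0.4407, -0.4374, 0.129], [0.4425, -0.4474, 0.129], [0.3768, -0.4645, 0.129]] 0.06771415709533868 0.010106368277330264 14.163954636244808 [ 0.4096454  -0.45060246  0.129     ]
```

View pics/z3.png

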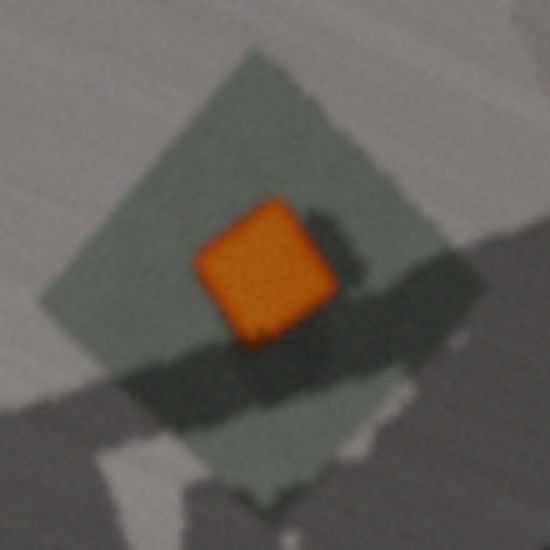

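```bash
cat >> h.py <<'E'
from scipy.spatial.transform import Rotation as Ro
def plan(target,yang):
    """tool y world angle (deg), tool down"""
    o=telemetry.get_obs();w,x,y,z=o['eef_rot'];R=Ro.from_quat([x,y,z,w])
    a=np.radians(yang);Y=np.array([np.cos(a),np.sin(a),0]);Z=np.array([0,0,-1.]);T=Ro.from_matrix(np.array([np.cross(Y,Z),Y,Z]).T)
    d=R.inv().apply(np.array(target)-o['eef_pos']);rv=(R.inv()*T).as_rotvec()
    print('t',round(o['time_s'],2),'pos',o['eef_pos'].round(4),'F',o['wrist_force'].round(1),'T',o['torque'].round(2),'op',round(o['opening'],3))
    print('units shift',(d/.2).round(4),'turn',(rv/np.pi).round(4), 'shift in target frame',(T.inv().apply(np.array(target)-o['eef_pos'])/.2).round(4))
E
python3 -m pendant '[[[0,0,0,0,0,0.054],[0,0,0,0,0,0.054],[0,0,0,0,0,0.054],[0,0,0,0,0,0.054],[0,0,0,0,0,0.054],[0,0,0,0,0,0.054]]]' 
python3 -c "
from h import *
plan([.5398,-.3338,.2],-125.4)"
```

```text
time_s: 1.82
eef_pos: [0.4485, -0.3702, 0.2947]
eef_rot: [-0.003, 0.945, -0.326, -0.007]
wrist_force: [-0.3, 1.3, 0.1]
opening: 0.996
t 1.82 pos [ 0.4485 -0.3702  0.2947] F [-0.3  1.3  0.1] T [-0.02 -0.05 -0.01] op 0.996
units shift [ 0.2541 -0.4234  0.4707] turn [-0.0008  0.0046 -0.0147] shift in target frame [ 0.2666 -0.4125  0.4735]
```

```bash
python3 -m pendant '[[[0.064,-0.106,0.12,0,0.001,-0.005],[0.064,-0.106,0.12,0,0.001,-0.005],[0.064,-0.106,0.12,0,0.001,-0.004],[0.064,-0.105,0.11,0,0.001,0],[0,0,0,0,0,0]]]' 
python3 -c "
from h import *
plan([.5398,-.3338,.09],-125.4)
c=snap('wrist','w2')"
```

```text
time_s: 2.45
eef_pos: [0.5348, -0.3377, 0.1944]
eef_rot: [-0.001, 0.951, -0.31, -0.003]
wrist_force: [-0.2, 0.1, 0.6]
opening: 0.999
t 2.45 pos [ 0.5348 -0.3377  0.1944] F [-0.2  0.1  0.6] T [0.01 0.06 0.01] op 0.999
units shift [ 0.0121 -0.0301  0.5222] turn [-0.0001  0.0021 -0.0042] shift in target frame [ 0.009  -0.0301  0.5222]
```

View pics/w2.png

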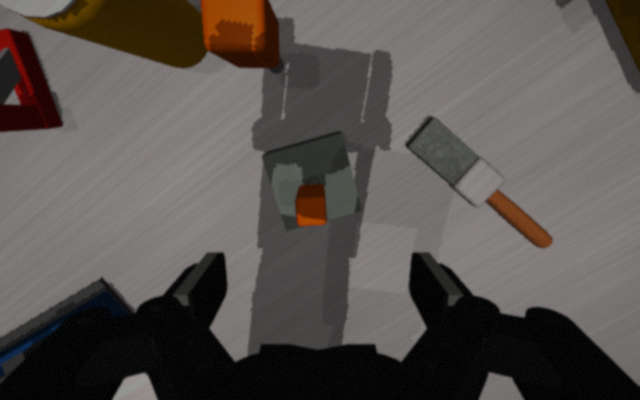

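```bash
python3 -m pendant '[[[0.010,-0.030,0.04,0,0.002,-0.004],[0,0,0.1,0,0,0],[0,0,0.1,0,0,0],[0,0,0.08,0,0,0],[0,0,0,0,0,0]]]' 
python3 -c "
from h import *
plan([.5398,-.3338,.09],-125.4)
c=snap('wrist','w3')"
```

```text
time_s: 3.12
eef_pos: [0.5377, -0.3381, 0.1297]
eef_rot: [0.002, 0.952, -0.306, 0.002]
wrist_force: [1.1, 0.1, -0.5]
opening: 1.001
t 3.12 pos [ 0.5377 -0.3381  0.1297] F [ 1.1  0.1 -0.5] T [ 0.04  0.06 -0.01] op 1.001
units shift [-0.0048 -0.0241  0.1982] turn [ 0.0006 -0.0013 -0.0013] shift in target frame [-0.0038 -0.0237  0.1983]
```

View pics/w3.png

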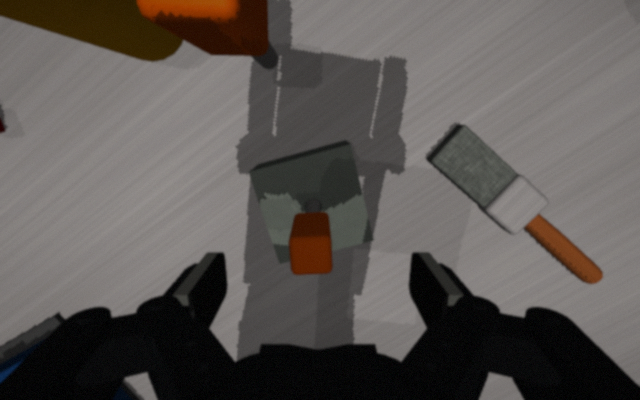

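```bash
python3 -m pendant '[[[-0.002,-0.024,0.05,0,-0.001,-0.001],[0,-0.006,0.07,0,0,0],[0,0,0.06,0,0,0],[0,0,0.02,0,0,0],[0,0,0,0,0,0]]]' 
python3 -c "
from h import *
plan([.5398,-.3338,.09],-125.4)
c=snap('wrist','w4')"
```

```text
time_s: 3.8
eef_pos: [0.5425, -0.3337, 0.0891]
eef_rot: [0.002, 0.953, -0.304, 0.002]
wrist_force: [0.5, 0.0, 0.5]
opening: 1.001
t 3.8 pos [ 0.5425 -0.3337  0.0891] F [0.5 0.  0.5] T [ 0.01 -0.04  0.01] op 1.001
units shift [-0.0104  0.0083 -0.0048] turn [ 0.0008 -0.0014 -0.0001] shift in target frame [-0.0105  0.0083 -0.0047]
```

View pics/w4.png

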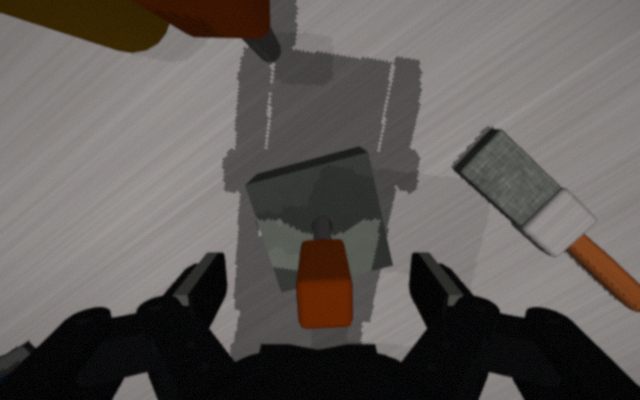

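```bash
python3 -m pendant '[[[-0.010,0.009,-0.004,0,-0.001,0],[0,0,0,0,0,0],[0,0,0,0,0,0]]]' 
python3 -c "
from h import *
plan([.5398,-.3338,.09],-125.4)"
```

```text
time_s: 4.22
eef_pos: [0.5402, -0.3348, 0.0914]
eef_rot: [0.002, 0.953, -0.304, 0.001]
wrist_force: [-0.8, 0.3, -0.6]
opening: 1.003
t 4.22 pos [ 0.5402 -0.3348  0.0914] F [-0.8  0.3 -0.6] T [ 0.01 -0.03  0.03] op 1.003
units shift [-0.0045 -0.0028  0.007 ] turn [ 0.0009 -0.0011 -0.0002] shift in target frame [-0.0044 -0.0028  0.0071]
```

Close.

```bash
python3 -m pendant '[[[-0.003,-0.002,0.004,0,0,0],[0,0,0,0,0,0],[0,0,0,0,0,0],[0,0,0,0,0,0],[0,0,0,0,0,0],[0,0,0,0,0,0]]]' 1
python3 -c "
from h import *
plan([.5398,-.3338,.09],-125.4)
c=snap('wrist','w5')"
```

```text
time_s: 4.97
eef_pos: [0.5402, -0.3342, 0.091]
eef_rot: [0.002, 0.953, -0.304, 0.002]
wrist_force: [0.3, -0.0, 0.6]
opening: 0.248
t 4.97 pos [ 0.5402 -0.3342  0.091 ] F [ 0.3 -0.   0.6] T [ 0.    0.01 -0.03] op 0.248
units shift [-0.0028 -0.0002  0.005 ] turn [ 0.0009 -0.0014 -0.0002] shift in target frame [-0.0028 -0.0002  0.005 ]
```

View pics/w5.png

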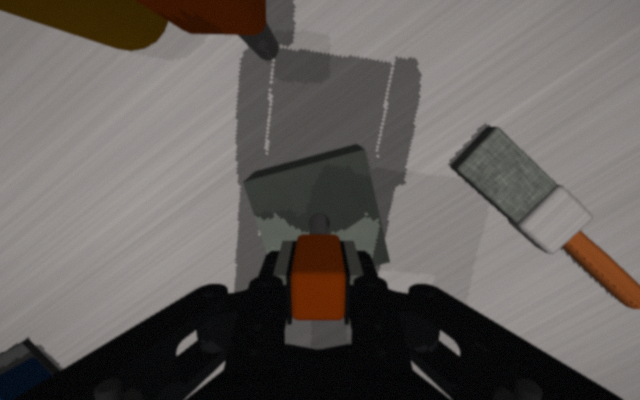

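```bash
python3 -m pendant '[[[0,0,-0.05,0,0,0],[0,0,-0.12,0,0,0],[0,0,-0.2,0,0,0],[0,0,-0.2,0,0,0],[0,0,-0.15,0,0,0],[0,0,0,0,0,0]]]' 
python3 -c "
from h import *
plan([.485,.15,.20],-95.4)
c=snap('wrist','w6');c=snap('side','s6')
a=cv2.imread('pics/s6.png');cv2.imwrite('pics/z6.png',cv2.resize(a[120:280,120:300],None,fx=3,fy=3,interpolation=cv2.INTER_CUBIC))"
```

```text
time_s: 5.78
eef_pos: [0.5392, -0.3332, 0.2398]
eef_rot: [0.002, 0.953, -0.304, 0.001]
wrist_force: [-0.2, -0.7, -2.1]
opening: 0.249
t 5.78 pos [ 0.5392 -0.3332  0.2398] F [-0.2 -0.7 -2.1] T [ 0.02 -0.03 -0.01] op 0.249
units shift [-1.6223 -1.8114  0.1891] turn [ 0.0011 -0.0007 -0.1669] shift in target frame [-0.4972 -2.3796  0.1988]
```

View pics/w6.png

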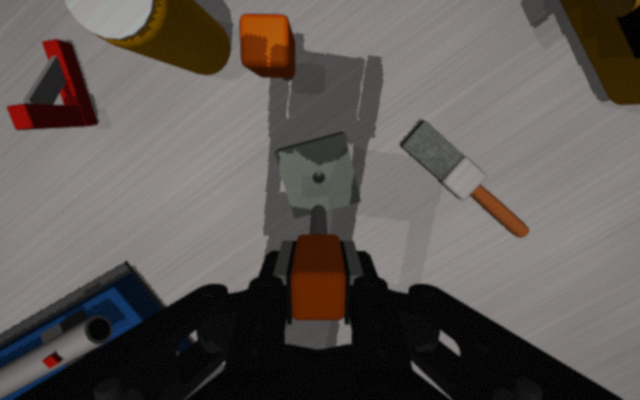

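View pics/z6.png

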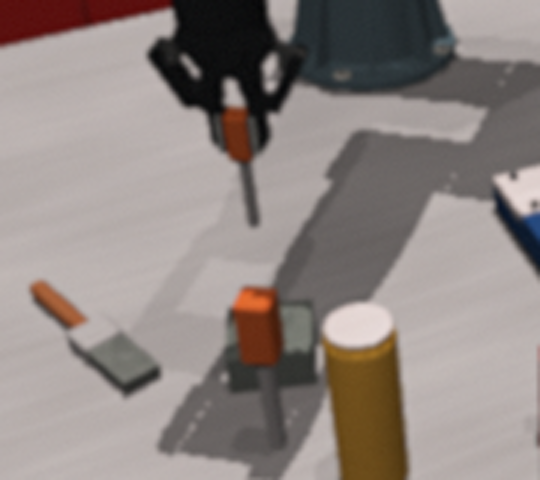

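```bash
python3 -m pendant '[[[0,0,0,0,0,-0.042],[0,0,0,0,0,-0.042],[0,0,0,0,0,-0.042],[0,0,0,0,0,-0.04],[-0.05,-0.2,0,0,0,0],[-0.055,-0.26,0,0,0,0],[-0.055,-0.27,0,0,0,0],[-0.055,-0.27,0,0,0,0],[-0.055,-0.27,0,0,0,0],[-0.055,-0.27,0.0,0,0,0],[-0.055,-0.27,0.0,0,0,0],[0,0,0,0,0,0]]]' 
python3 -c "
from h import *
plan([.485,.15,.20],-95.4)"
```

```text
time_s: 7.38
eef_pos: [0.4754, 0.0524, 0.2128]
eef_rot: [-0.012, 0.999, -0.041, -0.023]
wrist_force: [-0.1, -0.5, -1.7]
opening: 0.25
t 7.38 pos [0.4754 0.0524 0.2128] F [-0.1 -0.5 -1.7] T [-0.09 -0.03  0.02] op 0.25
units shift [ 0.0106 -0.4888  0.0743] turn [-0.0069  0.015   0.0036] shift in target frame [ 0.0019 -0.4904  0.064 ]
```

```bash
python3 -m pendant '[[[0.004,-0.2,-0.02,-0.006,0.015,0.003],[0.0,-0.2,0,0,0,0],[0,-0.1,0,0,0,0],[0,0,0,0,0,0]]]' 
python3 -c "
from h import *
plan([.485,.15,.20],-95.4)
c=snap('wrist','w7');snap('top','t7')
J=lambda x,y,z:(.485+x*np.cos(np.radians(-5.4))-y*np.sin(np.radians(-5.4)),.15+x*np.sin(np.radians(-5.4))+y*np.cos(np.radians(-5.4)),z)
for p in [(-.0165,-.079),(.0165,-.079),(.0165,.079),(-.0165,.079)]: print(proj(c,J(*p,.05)))"
```

```text
time_s: 7.88
eef_pos: [0.4828, 0.1512, 0.2108]
eef_rot: [0.0, 0.999, -0.047, -0.005]
wrist_force: [0.5, 0.5, -2.7]
opening: 0.248
t 7.88 pos [0.4828 0.1512 0.2108] F [ 0.5  0.5 -2.7] T [-0.02 -0.    0.03] op 0.248
units shift [0.0118 0.0051 0.0541] turn [ 0.0004  0.0029 -0.0002] shift in target frame [0.0113 0.0052 0.0542]
[396.73768103 197.46976303]
[399.12581189 165.37280463]
[239.52484058 165.55788574]
[241.88118342 197.66004669]
```

View pics/w7.png

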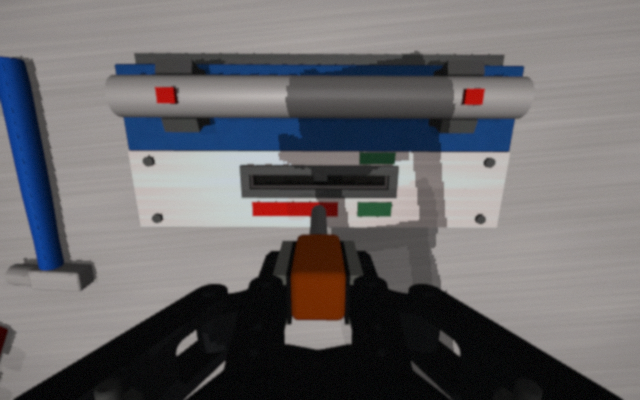

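Run:
```python
from h import *
c=load('w7');a=c['pixels']
cv2.imwrite('pics/z7.png',cv2.resize(np.clip(a[155:240,235:405].astype(float)*1.5,0,255).astype(np.uint8),None,fx=4.5,fy=4.5,interpolation=cv2.INTER_CUBIC))
```

```text
(no output)
```

View pics/z7.png

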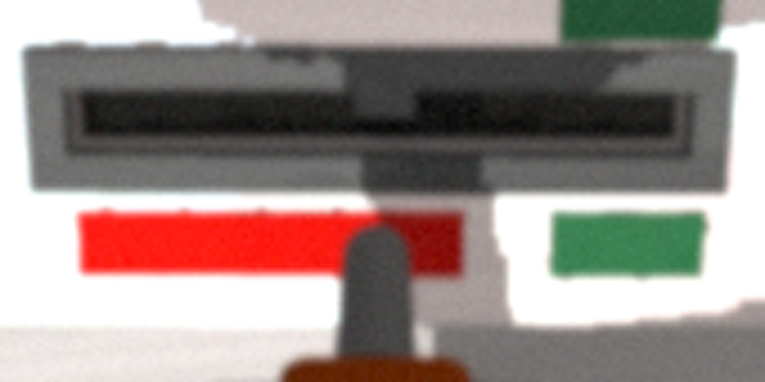

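Run:
```python
from h import *
c=load('w7')
z=lambda x,y:(235+(x+.5)/4.5-.5,155+(y+.5)/4.5-.5)
for L in ([(25,47),(735,52),(727,190),(33,187)],[(65,92),(692,95),(690,155),(68,155)]):
    P=np.array([onz(c,*z(*p),.05) for p in L]);print(P.round(4).tolist(),P.mean(0));d=P[0]+P[3]-P[1]-P[2];print(np.linalg.norm(d)/2,np.linalg.norm(P[0]-P[3]),np.degrees(np.arctan2(-d[0],d[1])))
# pin tip predicted
o=telemetry.get_obs();w,x,y,q=o['eef_rot'];R=Ro.from_quat([x,y,q,w])
tip=o['eef_pos']+R.apply([0,0,.081]);print(tip,proj(c,tip), proj(c,o['eef_pos']+R.apply([0,0,.0755])),z(378,228))
print('patch',onz(c,*z(385,103),.05),onz(c,*z(385,103),.04))
```

```text
[[0.5093, 0.2264, 0.05], [0.4933, 0.071, 0.05], [0.4619, 0.0735, 0.05], [0.4776, 0.2299, 0.05]] [0.48550972 0.15017676 0.05      ]
0.1567086023709689 0.031924138439701794 -5.801484562396432
[[0.4985, 0.2192, 0.05], [0.4846, 0.0807, 0.05], [0.4709, 0.0816, 0.05], [0.4842, 0.2208, 0.05]] [0.48452909 0.15057542 0.05      ]
0.13955399624778325 0.014403235361909423 -5.609185774066492
[0.48217949 0.15013377 0.13007866] [320.14415542 208.69964153] [320.19750986 210.89478026] (318.6111111111111, 205.27777777777777)
patch [0.48926131 0.14875864 0.05      ] [0.48714507 0.14886883 0.04      ]
```

```bash
cat >> h.py <<'E'
JM=np.array([.4848,.1504]);JY=np.radians(-5.5)
def jw(x,y,z):
    c,s=np.cos(JY),np.sin(JY);return np.array([JM[0]+c*x-s*y,JM[1]+s*x+c*y,z])
def st(x=None,y=None,z=None):
    """print jig coords of tip; plan to jig target of tip (mm)"""
    o=telemetry.get_obs();w,a,b,q=o['eef_rot'];R=Ro.from_quat([a,b,q,w]);t=o['eef_pos']+R.apply([0,0,.081])
    c,s=np.cos(JY),np.sin(JY);d=t[:2]-JM
    print('tip jig mm',round((c*d[0]+s*d[1])*1e3,1),round((-s*d[0]+c*d[1])*1e3,1),round(t[2]*1e3,1))
    if x is not None: plan(jw(x/1e3,y/1e3,z/1e3+.081),-95.5)
E
python3 -c "
from h import *
st(0,55,60)"
```

```text
tip jig mm -2.6 -0.5 130.1
t 7.97 pos [0.4829 0.1502 0.2111] F [-0.3  0.6 -2.4] T [-0.01 -0.01  0.05] op 0.248
units shift [ 0.0123 -0.2775  0.3499] turn [ 0.0005  0.0028 -0.0002] shift in target frame [ 0.0093 -0.277   0.3504]
```

```bash
python3 -m pendant '[[[0.012,-0.14,0.08,0,0.003,0],[0.002,-0.14,0.12,0,0,0],[0,-0.01,0.1,0,0,0],[0,0,0.04,0,0,0],[0,0,0,0,0,0]]]' 
python3 -c "
from h import *
st(0,55,60)
c=snap('wrist','w8');a=c['pixels']
cv2.imwrite('pics/z8.png',cv2.resize(np.clip(a[80:300,160:480].astype(float)*1.5,0,255).astype(np.uint8),None,fx=2.4,fy=2.4,interpolation=cv2.INTER_CUBIC))
"
```

```text
time_s: 8.6
eef_pos: [0.4929, 0.2018, 0.1398]
eef_rot: [0.002, 0.999, -0.053, -0.0]
wrist_force: [0.0, 1.3, -1.4]
opening: 0.248
tip jig mm 3.1 51.6 58.8
t 8.6 pos [0.4929 0.2018 0.1398] F [ 0.   1.3 -1.4] T [-0.01  0.01 -0.01] op 0.248
units shift [-0.016  -0.0152 -0.006 ] turn [ 0.0013  0.0001 -0.0029] shift in target frame [-0.0158 -0.0154 -0.0059]
```

View pics/z8.png

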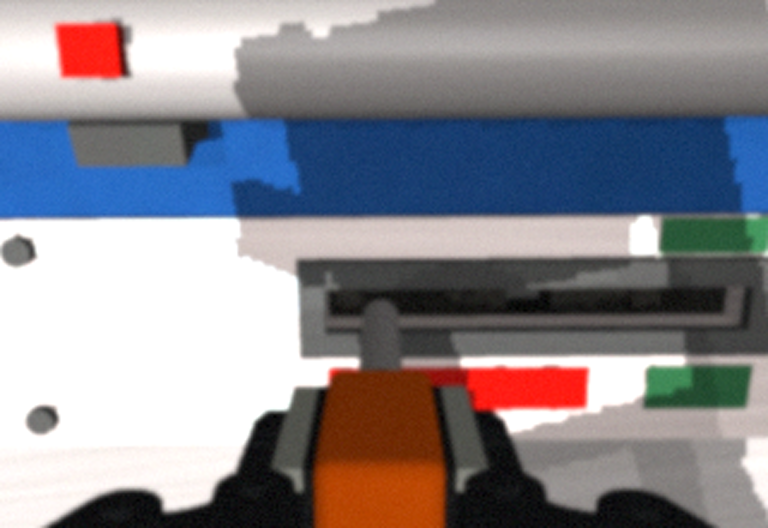

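```bash
python3 -m pendant '[[[-0.016,-0.006,-0.006,0.001,0,-0.003],[0,0,0,0,0,0]]]' 
python3 -c "
from h import *
st(0,55,60)
c=snap('wrist','w9');a=c['pixels']
o=telemetry.get_obs();w,x,y,q=o['eef_rot'];R=Ro.from_quat([x,y,q,w])
ctr=o['eef_pos']+R.apply([0,0,.0755]);p=proj(c,ctr);print('sphere centre px',p,'radius px',.0055*f(c)/(np.array(c['R'])@ctr+c['t'])[2])
for y in(-70,0,70):
  for x in (-7.5,7.5): print(y,x,proj(c,jw(x/1e3,y/1e3,.05)).round(1))
b=a[185:225,280:480].astype(float)
cv2.imwrite('pics/z9.png',cv2.resize(np.clip(b*4,0,255).astype(np.uint8),None,fx=4,fy=8,interpolation=cv2.INTER_CUBIC))
cv2.imwrite('pics/z9b.png',cv2.resize(np.clip(a[100:300,220:420]*1.5,0,255).astype(np.uint8),None,fx=3,fy=3,interpolation=cv2.INTER_CUBIC))
"
```

```text
time_s: 8.9
eef_pos: [0.4911, 0.2028, 0.1432]
eef_rot: [0.0, 0.999, -0.048, 0.002]
wrist_force: [-0.8, 0.6, -1.9]
opening: 0.251
tip jig mm 1.5 52.8 62.2
t 8.9 pos [0.4911 0.2028 0.1432] F [-0.8  0.6 -1.9] T [ 0.01 -0.06 -0.01] op 0.251
units shift [-0.0063 -0.0112  0.0109] turn [ 0.     -0.001  -0.0001] shift in target frame [-0.0062 -0.0112  0.0109]
sphere centre px [318.68510662 210.78621776] radius px 7.406850459741211
-70 -7.5 [471. 215.]
-70 7.5 [473.5 197. ]
0 -7.5 [384.1 215.1]
0 7.5 [385.2 197.1]
70 -7.5 [297.3 215.1]
70 7.5 [296.9 197.1]
```

View pics/z9.png

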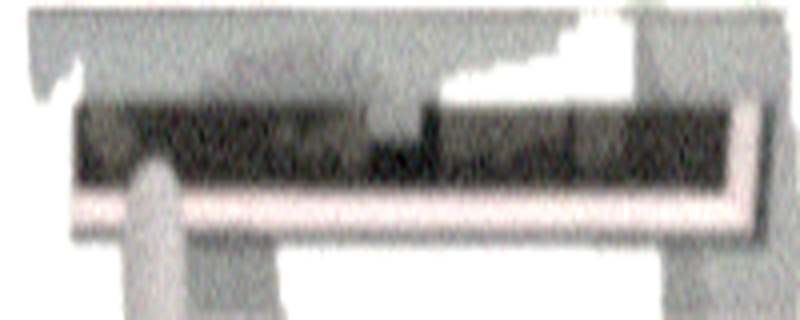

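View pics/z9b.png

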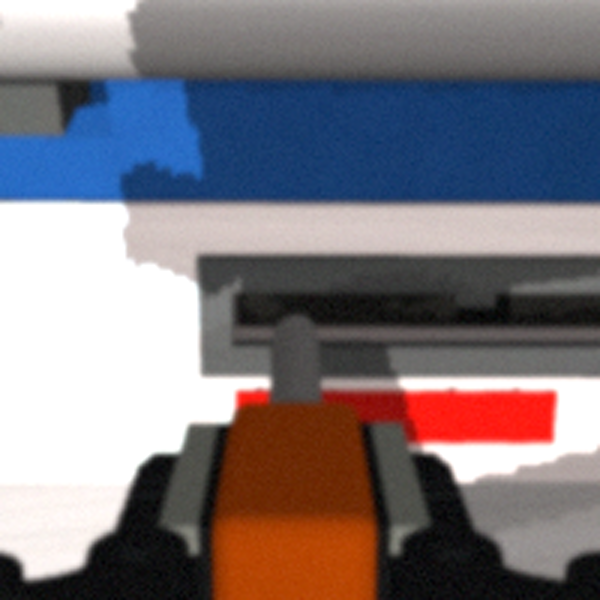

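```bash
python3 -c "
from h import *
c=load('w9')
a=c['pixels'][199:208,280:480].astype(float).mean(2).mean(0);print(a.round().astype(int).tolist())
for u in (372,389):
  for v,z in((203,.028),):
    d=onz(c,u,v,z)[:2]-JM;cc,s=np.cos(JY),np.sin(JY);print(u,1e3*(cc*d[0]+s*d[1]),1e3*(-s*d[0]+cc*d[1]))
c=load('w7')
for u in (235+355/4.5,235+418/4.5):
    d=onz(c,u,178,.028)[:2]-JM;print(u,1e3*(cc*d[0]+s*d[1]),1e3*(-s*d[0]+cc*d[1]))
"
```

```text
[216, 216, 216, 215, 207, 181, 134, 95, 82, 81, 83, 83, 82, 83, 83, 82, 76, 58, 40, 25, 17, 16, 18, 20, 20, 21, 23, 22, 22, 21, 21, 21, 21, 21, 23, 23, 25, 26, 28, 27, 26, 25, 22, 19, 15, 15, 13, 13, 13, 14, 11, 13, 14, 13, 13, 11, 14, 12, 14, 12, 13, 13, 13, 13, 13, 14, 12, 13, 14, 15, 16, 16, 16, 13, 14, 14, 14, 14, 15, 17, 15, 15, 17, 16, 17, 18, 20, 19, 21, 21, 18, 20, 20, 19, 19, 20, 20, 20, 20, 20, 18, 19, 21, 20, 19, 12, 10, 7, 8, 11, 16, 19, 19, 18, 19, 20, 19, 19, 17, 19, 16, 17, 17, 19, 19, 19, 19, 19, 18, 18, 18, 18, 18, 18, 17, 17, 17, 17, 17, 17, 16, 14, 12, 14, 19, 19, 22, 21, 20, 20, 21, 19, 19, 19, 19, 17, 16, 14, 14, 14, 13, 12, 14, 13, 13, 14, 15, 15, 14, 15, 15, 14, 14, 15, 15, 16, 14, 15, 15, 14, 17, 26, 40, 51, 55, 56, 56, 55, 50, 40, 28, 22, 26, 35, 42, 42, 44, 46, 49, 57]
372 -3.682555411520408 6.231590267275348
389 -3.6906149345906774 -8.577467320230307
313.8888888888889 -0.610335032504907 5.330728318370011
327.8888888888889 -0.6022796979500631 -9.70827173536584
```

```bash
python3 -m pendant '[[[-0.003,0.1,0.006,0,-0.001,0],[0,0.09,0.005,0,0,0],[0,0.01,0,0,0,0],[0,0,0,0,0,0],[0,0,0,0,0,0]]]' 
python3 -c "
from h import *
st(.7,14,60);st();st()"
```

```text
time_s: 9.57
eef_pos: [0.4878, 0.1623, 0.1427]
eef_rot: [-0.001, 0.999, -0.048, 0.002]
wrist_force: [-0.2, 0.2, -1.7]
opening: 0.247
tip jig mm 2.2 12.3 61.7
t 9.57 pos [0.4878 0.1623 0.1427] F [-0.2  0.2 -1.7] T [-0.03 -0.04 -0.03] op 0.247
units shift [-0.0059 -0.0091  0.0083] turn [-0.0004 -0.0012 -0.0002] shift in target frame [-0.0059 -0.0092  0.0083]
tip jig mm 2.2 12.3 61.7
tip jig mm 2.2 12.3 61.7
```

```bash
python3 -m pendant '[[[-0.008,-0.008,0.02,0,-0.001,0],[0,0,0.01,0,0,0],[0,0,0,0,0,0],[0,0,0,0,0,0]]]' 
python3 -c "
from h import *
st(.7,14,46)
c=snap('wrist','w10');a=c['pixels']
o=telemetry.get_obs();w,x,y,q=o['eef_rot'];R=Ro.from_quat([x,y,q,w])
ctr=o['eef_pos']+R.apply([0,0,.0755]);p=proj(c,ctr);print('sphere centre px',p,'radius px',.0055*f(c)/(np.array(c['R'])@ctr+c['t'])[2])
for y in(-70,0,70):
  for x in (-7.5,7.5): print(y,x,proj(c,jw(x/1e3,y/1e3,.05)).round(1))
cv2.imwrite('pics/z10.png',cv2.resize(np.clip(a[180:260,220:440]*2.,0,255).astype(np.uint8),None,fx=3.5,fy=3.5,interpolation=cv2.INTER_CUBIC))
"
```

```text
time_s: 10.07
eef_pos: [0.486, 0.1652, 0.1359]
eef_rot: [-0.001, 0.999, -0.048, -0.0]
wrist_force: [0.1, 0.4, -1.8]
opening: 0.247
tip jig mm -0.2 14.9 54.9
t 10.07 pos [0.486  0.1652 0.1359] F [ 0.1  0.4 -1.8] T [-0.01 -0.04  0.04] op 0.247
units shift [0.0044 0.0041 0.0445] turn [-0.0005  0.0001  0.0003] shift in target frame [0.0044 0.0041 0.0445]
sphere centre px [318.77708999 211.07578298] radius px 7.40203188997372
-70 -7.5 [427.4 216. ]
-70 7.5 [429.3 197.5]
0 -7.5 [337.8 215.9]
0 7.5 [338.1 197.4]
70 -7.5 [248.3 215.9]
70 7.5 [247.1 197.3]
```

View pics/z10.png

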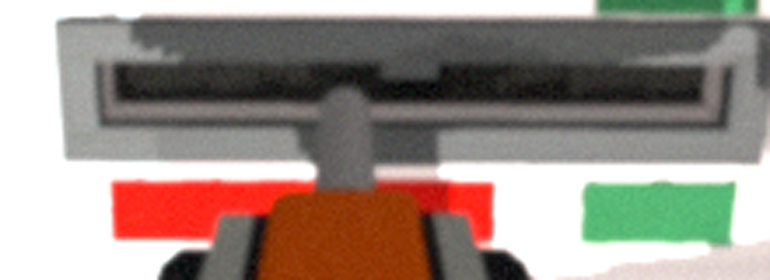

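```bash
python3 -m pendant '[[[0.005,0.003,0.02,0,0,0],[0,0,0.03,0,0,0],[0,0,0.03,0,0,0],[0,0,0.02,0,0,0],[0,0,0,0,0,0]]]' 
python3 -c "
from h import *
st(.7,14,30)"
```

```text
time_s: 10.75
eef_pos: [0.4868, 0.1643, 0.1141]
eef_rot: [-0.001, 0.999, -0.048, -0.0]
wrist_force: [-0.9, -0.3, -1.9]
opening: 0.25
tip jig mm 0.6 14.1 33.1
t 10.75 pos [0.4868 0.1643 0.1141] F [-0.9 -0.3 -1.9] T [ 0.03 -0.05 -0.  ] op 0.25
units shift [0.0002 0.0001 0.0156] turn [-0.0004  0.0003  0.0002] shift in target frame [0.0002 0.0001 0.0156]
```

In the slot without contact. Feel for the floor.

```bash
python3 -m pendant '[[[0,0,0.012,0,0,0],[0,0,0.012,0,0,0],[0,0,0.008,0,0,0]]]' 
python3 -c "
from h import *
st(.7,14,28)"
```

```text
time_s: 11.12
eef_pos: [0.4875, 0.1643, 0.1085]
eef_rot: [-0.001, 0.999, -0.048, 0.0]
wrist_force: [-4.6, -0.9, 11.9]
opening: 0.249
tip jig mm 1.4 14.3 27.5
t 11.12 pos [0.4875 0.1643 0.1085] F [-4.6 -0.9 11.9] T [-0.13  0.98  0.08] op 0.249
units shift [-0.0034  0.0007 -0.0023] turn [-0.0005 -0.0001  0.0002] shift in target frame [-0.0034  0.0007 -0.0023]
```

```bash
python3 -m pendant '[[[-0.003,0.015,-0.003,0,0,0],[0,0.015,0.002,0,0,0],[0,0.015,0.003,0,0,0],[0,0.012,0.004,0,0,0]]]' 
python3 -c "
from h import *
st(.7,-1.5,28)"
```

```text
time_s: 11.62
eef_pos: [0.4862, 0.1526, 0.1076]
eef_rot: [-0.001, 0.999, -0.048, 0.001]
wrist_force: [-0.0, -0.4, -1.7]
opening: 0.252
tip jig mm 1.4 2.5 26.6
t 11.62 pos [0.4862 0.1526 0.1076] F [-0.  -0.4 -1.7] T [ 0.01 -0.07  0.03] op 0.252
units shift [-0.0027  0.0191 -0.007 ] turn [-0.0006 -0.0006  0.0003] shift in target frame [-0.0027  0.0191 -0.0069]
```

Height 26.6 with no contact force: over an opening's edge. Continue to its middle and go down gently.

```bash
python3 -m pendant '[[[-0.003,0.018,0.0,0,0,0],[0,0.003,0.005,0,0,0],[0,0,0.012,0,0,0],[0,0,0.012,0,0,0]]]' 
python3 -c "
from h import *
st(.7,-1.5,20)"
```

```text
time_s: 12.12
eef_pos: [0.4848, 0.1477, 0.1009]
eef_rot: [-0.001, 0.999, -0.048, 0.0]
wrist_force: [0.1, 0.2, -2.3]
opening: 0.25
tip jig mm 0.3 -2.5 19.9
t 12.12 pos [0.4848 0.1477 0.1009] F [ 0.1  0.2 -2.3] T [-0.05 -0.01  0.01] op 0.25
units shift [ 0.0024 -0.0058 -0.0003] turn [-0.0005 -0.0003  0.0001] shift in target frame [ 0.0024 -0.0058 -0.0003]
```

```bash
python3 -m pendant '[[[0.002,-0.003,0.015,0,0,0],[0,0,0.02,0,0,0],[0,0,0.02,0,0,0],[0,0,0.008,0,0,0],[0,0,0,0,0,0]]]' 
python3 -c "
from h import *
st(.7,-1.5,8)"
```

```text
time_s: 12.75
eef_pos: [0.485, 0.1486, 0.087]
eef_rot: [-0.001, 0.999, -0.048, 0.0]
wrist_force: [-0.1, -0.2, -0.7]
opening: 0.248
tip jig mm 0.4 -1.7 6.0
t 12.75 pos [0.485  0.1486 0.087 ] F [-0.1 -0.2 -0.7] T [-0.01  0.1  -0.02] op 0.248
units shift [ 0.0017 -0.0015 -0.01  ] turn [-0.0004  0.      0.0002] shift in target frame [ 0.0017 -0.0015 -0.01  ]
```

```bash
python3 -m pendant '[[[0,0.01,-0.006,0,0,0],[0,0.02,0,0,0,0],[0,0.025,0,0,0,0],[0,0.025,0,0,0,0]]]' 
python3 -c "
from h import *
st(.5,-60.5,7)"
```

```text
time_s: 13.25
eef_pos: [0.4839, 0.1378, 0.0886]
eef_rot: [-0.007, 0.999, -0.049, 0.001]
wrist_force: [1.4, 8.7, -4.8]
opening: 0.246
tip jig mm 0.4 -11.5 7.6
t 13.25 pos [0.4839 0.1378 0.0886] F [ 1.4  8.7 -4.8] T [ 2.11 -0.33  0.04] op 0.246
units shift [ 0.0016  0.2394 -0.0005] turn [-0.0044 -0.0005 -0.0006] shift in target frame [0.0011 0.2394 0.0028]
```

```bash
python3 -m pendant '[[[0,0.025,0,-0.005,0,0],[0,0.025,0,-0.005,0,0],[0,0.025,0,-0.004,0,0],[0,0.025,0,-0.004,0,0]]]' 
python3 -c "
from h import *
st(.5,-60.5,7)"
```

```text
time_s: 13.75
eef_pos: [0.4824, 0.1251, 0.0884]
eef_rot: [0.013, 0.999, -0.051, 0.001]
wrist_force: [2.0, 9.3, -6.3]
opening: 0.252
tip jig mm 0.3 -27.6 7.4
t 13.75 pos [0.4824 0.1251 0.0884] F [ 2.   9.3 -6.3] T [ 2.33 -0.46  0.04] op 0.252
units shift [0.0034 0.1753 0.0065] turn [ 0.0085 -0.0013 -0.002 ] shift in target frame [0.0024 0.1755 0.0018]
```

```bash
python3 -m pendant '[[[0,0.028,0,0.001,0,0],[0,0.028,0,0.001,0,0],[0.001,0.028,0,0.001,0,-0.001],[0,0.028,0,0.001,0,0],[0,0.025,0,0,0,0]]]' 
python3 -c "
from h import *
st(.5,-60.5,7)"
```

```text
time_s: 14.38
eef_pos: [0.4804, 0.1073, 0.0885]
eef_rot: [-0.004, 0.999, -0.052, 0.004]
wrist_force: [2.3, 9.6, -4.8]
opening: 0.249
tip jig mm 0.4 -42.7 7.5
t 14.38 pos [0.4804 0.1073 0.0885] F [ 2.3  9.6 -4.8] T [ 2.2  -0.39  0.01] op 0.249
units shift [0.0041 0.0858 0.002 ] turn [-0.0026 -0.0022 -0.0023] shift in target frame [0.0035 0.0858 0.0027]
```

```bash
python3 -m pendant '[[[0.001,0.028,0,-0.001,0,-0.001],[0,0.028,0,-0.001,0,-0.001],[0,0.025,0,-0.001,0,0]]]' 
python3 -c "
from h import *
st(.5,-60.5,7)"
```

```text
time_s: 14.75
eef_pos: [0.4792, 0.0965, 0.0886]
eef_rot: [-0.006, 0.999, -0.05, 0.004]
wrist_force: [1.3, 9.4, -2.7]
opening: 0.253
tip jig mm 0.3 -53.2 7.6
t 14.75 pos [0.4792 0.0965 0.0886] F [ 1.3  9.4 -2.7] T [ 2.19 -0.32 -0.03] op 0.253
units shift [0.0045 0.0316 0.0024] turn [-0.0037 -0.0027 -0.0012] shift in target frame [0.0044 0.0316 0.0028]
```

```bash
python3 -m pendant '[[[0.001,0.022,0,-0.002,0,-0.001],[0,0.02,0,-0.001,0,0]]]' 
python3 -c "
from h import *
st(.5,-60.5,7)"
```

```text
time_s: 15.0
eef_pos: [0.4787, 0.0917, 0.0886]
eef_rot: [-0.005, 0.999, -0.049, 0.005]
wrist_force: [1.2, 8.0, -3.9]
opening: 0.25
tip jig mm 0.3 -58.2 7.6
t 15.0 pos [0.4787 0.0917 0.0886] F [ 1.2  8.  -3.9] T [ 2.18 -0.43  0.05] op 0.25
units shift [0.0045 0.0073 0.0028] turn [-0.0033 -0.0029 -0.0009] shift in target frame [0.0045 0.0073 0.0028]
```

```bash
python3 -m pendant '[[[0.0,0.018,0,-0.001,0,0],[0,0.014,0,-0.001,0,0]]]' 
python3 -c "
from h import *
st(.5,-60.5,7)"
```

```text
time_s: 15.25
eef_pos: [0.4784, 0.0889, 0.0886]
eef_rot: [-0.006, 0.999, -0.05, 0.005]
wrist_force: [2.7, 9.2, -3.7]
opening: 0.254
tip jig mm 0.3 -60.9 7.6
t 15.25 pos [0.4784 0.0889 0.0886] F [ 2.7  9.2 -3.7] T [ 2.13 -0.47  0.01] op 0.254
units shift [ 0.005  -0.0068  0.003 ] turn [-0.0039 -0.0033 -0.0015] shift in target frame [ 0.0051 -0.0068  0.0028]
```

```bash
python3 -m pendant '[[[0.0,0.014,0,-0.001,0,0],[0,0.014,0,-0.001,0,0]]]' 
python3 -c "
from h import *
st(.5,-60.5,7)"
```

```text
time_s: 15.5
eef_pos: [0.4782, 0.0879, 0.0886]
eef_rot: [-0.008, 0.999, -0.052, 0.006]
wrist_force: [2.4, 12.9, -5.1]
opening: 0.249
tip jig mm 0.4 -61.5 7.6
t 15.5 pos [0.4782 0.0879 0.0886] F [ 2.4 12.9 -5.1] T [ 3.05 -0.55  0.02] op 0.249
units shift [ 0.0053 -0.0116  0.0033] turn [-0.0052 -0.0037 -0.0024] shift in target frame [ 0.0054 -0.0116  0.0031]
```

```bash
python3 -m pendant '[[[0.0,0.018,0,-0.001,0,0],[0,0.02,0,-0.001,0,0]]]' 
python3 -c "
from h import *
st(.5,-60.5,7);snap('wrist','w11')"
```

```text
time_s: 15.75
eef_pos: [0.478, 0.0869, 0.0887]
eef_rot: [-0.012, 0.998, -0.053, 0.007]
wrist_force: [2.4, 14.0, -5.9]
opening: 0.247
tip jig mm 0.4 -61.9 7.7
t 15.75 pos [0.478  0.0869 0.0887] F [ 2.4 14.  -5.9] T [ 3.3  -0.51  0.06] op 0.247
units shift [ 0.0058 -0.0169  0.0039] turn [-0.0077 -0.0042 -0.0035] shift in target frame [ 0.0061 -0.0169  0.0034]
```

View pics/w11.png

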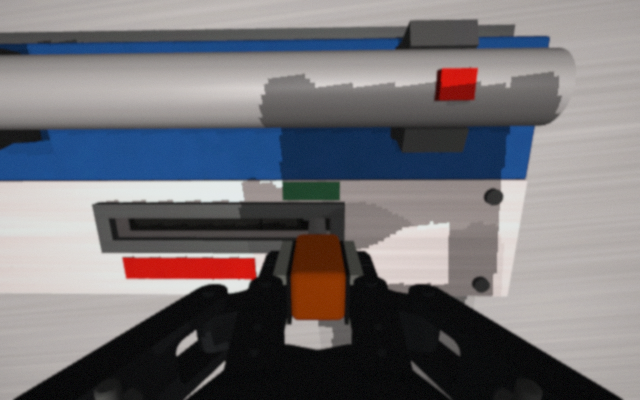

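```bash
python3 -m pendant '[[[0.0,-0.004,0.006,0,-0.002,0],[0,-0.002,0.004,0,0,0],[0,0,0,0,0,0]]]' 
python3 -c "
from h import *
st(.5,-60.5,6)"
```

```text
time_s: 16.18
eef_pos: [0.4784, 0.0883, 0.0872]
eef_rot: [-0.012, 0.999, -0.053, 0.005]
wrist_force: [-0.2, -0.2, -1.0]
opening: 0.249
tip jig mm 0.3 -60.4 6.2
t 16.18 pos [0.4784 0.0883 0.0872] F [-0.2 -0.2 -1. ] T [0.03 0.04 0.02] op 0.249
units shift [ 0.0044 -0.0096  0.0013] turn [-0.0079 -0.0026 -0.0033] shift in target frame [ 0.0045 -0.0096  0.001 ]
```

```bash
python3 -m pendant '[[[0,0,0,0,0,0],[0,0,0,0,0,0],[0,0,0,0,0,0],[0,0,0,0,0,0]]]' 0.3
python3 -c "
from h import *
st(.5,-60.5,6);snap('wrist','w12')"
```

```text
time_s: 16.68
eef_pos: [0.4791, 0.0875, 0.0879]
eef_rot: [-0.012, 0.998, -0.053, 0.005]
wrist_force: [-0.2, 0.1, -0.1]
opening: 0.698
tip jig mm 1.2 -61.2 6.9
t 16.68 pos [0.4791 0.0875 0.0879] F [-0.2  0.1 -0.1] T [-0.02  0.01  0.01] op 0.698
units shift [ 0.0004 -0.0133  0.0047] turn [-0.0076 -0.0031 -0.0035] shift in target frame [ 0.0006 -0.0134  0.0044]
```

View pics/w12.png

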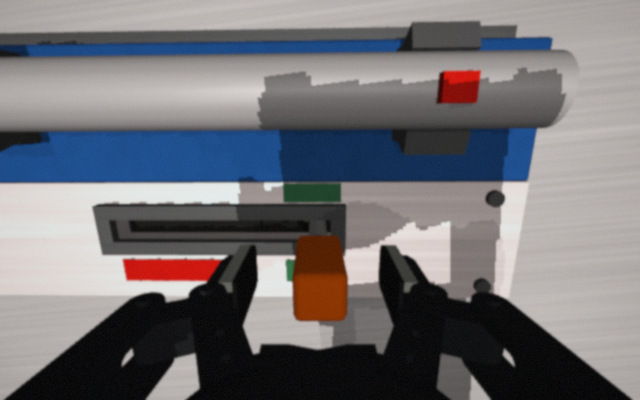

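Pin stands upright between open fingers. Retreat straight up, levelling on the way, and then look.

```bash
python3 -m pendant '[[[0,0,-0.08,0,0,0],[0,0,-0.15,0,0,0],[0,0,-0.2,0,0,0],[0,0,-0.2,-0.008,-0.003,0],[0,0,-0.2,0,0,0],[-0.15,0,-0.1,0,0,0],[-0.15,0,0,0,0,0],[0,0,0,0,0,0]]]' 
python3 -c "
from h import *
st();snap('wrist','w13');a=snap('side','s13')['pixels'];b=snap('top','t13')['pixels']
z=lambda a:cv2.resize(a,(400,300),interpolation=cv2.INTER_CUBIC)
cv2.imwrite('pics/z13.png',np.hstack([z(a[130:220,280:400]),z(b[160:250,235:355])]))"
```

```text
time_s: 17.73
eef_pos: [0.4169, 0.0911, 0.2888]
eef_rot: [0.001, 0.999, -0.054, 0.004]
wrist_force: [0.7, -0.7, -0.1]
opening: 0.7
tip jig mm -61.3 -65.7 207.8
```

View pics/w13.png

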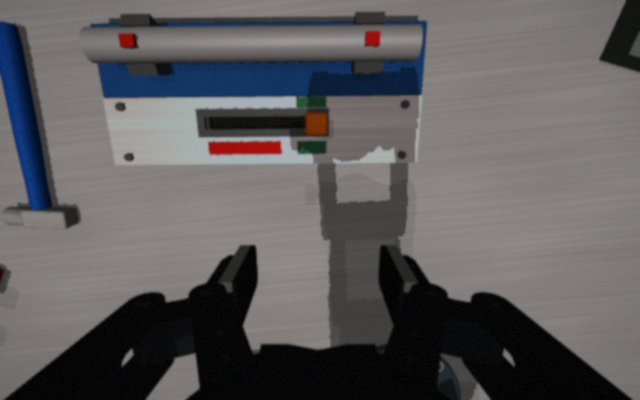

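View pics/z13.png

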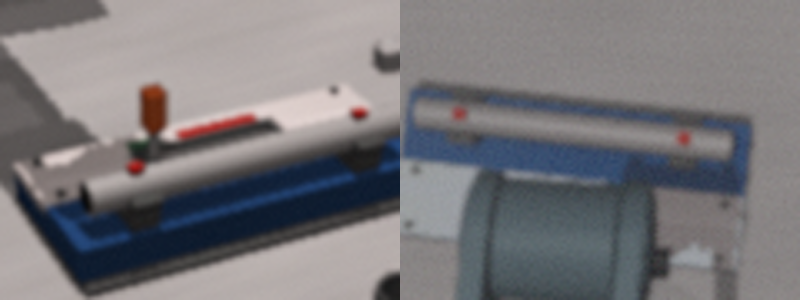

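Run:
```python
from h import *
w=load('w13');s=load('s13')
def cen(c,x0,x1,y0,y1):
    h=cv2.cvtColor(c['pixels'],cv2.COLOR_BGR2HSV);m=cv2.inRange(h,(3,150,70),(18,255,255))
    k=np.zeros_like(m);k[y0:y1,x0:x1]=m[y0:y1,x0:x1];p=np.argwhere(k)[:,::-1];print(len(p),p.min(0),p.max(0));return p.mean(0)
a=cen(w,290,340,100,145);b=cen(s,310,340,140,175)
X,g=tri(w,a,s,b);d=X[:2]-JM;c,q=np.cos(JY),np.sin(JY)
print(X,g,'jig',c*d[0]+q*d[1],-q*d[0]+c*d[1])
for z in (.125,.147): print(z,proj(s,jw(0,-.0605,z)),proj(w,jw(0,-.0605,z)))
```

```text
479 [305 113] [327 135]
74 [323 156] [328 169]
[0.47835929 0.08697763 0.10418625] 0.001043234975395888 jig -0.0003322917976288234 -0.06374770207817104
0.125 [326.48837504 156.43525777] [312.24056108 123.3935047 ]
0.147 [326.6447577  150.41877827] [311.85925091 123.93833686]
```

```bash
python3 -c "
from h import *
print(ctrl.hand_in())"
```

```text
the job is handed in; nothing more can be done
None
```

The jig is locked: the pin is standing deep in the socket at the green end of the slot, released, with the arm clear of it. I handed the job in at about 18 s.

**What I did**
- I took the small orange pin from its stand and lowered it into the slot. I then felt along the floor of the slot (read at 27.5 mm) with at most about 13 N of contact.
- The tip dropped at jig y ≈ -2 mm and went down to 6 mm above the bench, which is the true socket depth; a dimple would have stopped it at 24 mm.
- I drew the slide home against about 9 N, until it stalled at 14 N with the tip reading y ≈ -61.5 to -61.9 mm. About -60.5 mm was expected at the stop.
- I backed off slightly to unload the pin, opened the gripper and retreated.

**What the last checks showed**
- **Depth:** two camera views put the centre of the grip at 104 mm above the bench; 103 mm is expected for a pin at the bottom of the socket.
- **Position:** the grip is at jig y = -64 mm, beside the green marks, which means the pin leans about 2° towards home.
- **Home position:** the slide itself cannot be seen, so "fully home" rests on the stall and the position. The stall read 1 to 1.5 mm past the expected spot, which is within my calibration error and the tool's slight tilt.
- **Other items:** I touched none of the other things on the bench, but I did not compare them one by one at the end.

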